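# Space and press a sample tile in the bonding jig

## Task

Set the bonding timer by pressing its red, then yellow, then green key fully down, one at a time. Then slide the white spacer, upright and all the way down, into the gap beside the amber tile that is wide enough for it, and let go of it. Last, with the gripper's fingers, press the raised amber tile down flush with its neighbours and finish while still holding it pressed; leave the pink pad and black knob where they are.

Things in the scene. Friction and masses are not known exactly. Their poses are not given: they have to be found in the camera images.
- jig: bonding jig, fixed: aluminium bed 110 (x) x 210 (y) x 14 mm, origin at the centre of its underside; x to its dark back fence, z up. Three tiles, each 70 mm in x, centred on x = 0, in a row along y: amber at y = 0 (50 mm wide), a blue one at y = +62 and one at y = -62 mm. Blue tops are 34 mm, the bed in the gaps 14 mm, the fence top 26 mm above the bench
- narrow_tile: the narrower blue tile, fixed on the jig, 70 (x) x 40 (y) x 20 mm, origin at the centre of its underside, axes as the jig's; it may lie on either side of the amber tile and leaves a 17 mm gap to it
- wide_tile: the wider blue tile, fixed on the jig, 70 (x) x 62 (y) x 20 mm, origin at the centre of its underside, axes as the jig's; it lies on the other side of the amber tile and leaves only a 6 mm gap to it
- amber_tile (a joint): how far the amber tile is pressed down: 0 = raised, its top 5 mm above the blue tiles; 0.005 = flush, on its stop. Springs: it starts to move at about 2 N, flush takes about 6 N; it springs back when let go
- amber_top (a point): centre of the amber tile's top face (50 mm in y, 70 mm in x); moves with the tile; 39 mm above the bench when raised, 34 mm when flush
- spacer: white plastic spacer, loose, 50 g, standing upright on the bench: 50 mm long (its x), 13 mm thick (its y), 50 mm tall (z); the lowest 8 mm taper to a 9 mm thick foot. Origin at the centre of its underside. Either way round is right. In the gap it stands on the bed with its length along the jig's x and 30 mm of it above the blue tiles
- timer: grey bonding timer, fixed: a slab 85 (x) x 170 (y) x 14 mm, origin at the centre of its underside, x away from the robot. Three keys stand on it in a row along its y, 52 mm apart, 10 mm nearer the robot than the middle; which colour is where varies
- key_red_top (a point): centre of the red key's top face, key 28 mm across, 36 mm above the bench when up, in a black round collar 44 mm across; pressed straight down
- key_yellow_top (a point): centre of the yellow key's top face, likewise
- key_green_top (a point): centre of the green key's top face, likewise
- key_red (a joint): travel of the red key: 0 = up, 0.006 = fully down, which takes 5 N; springs back
- key_yellow (a joint): travel of the yellow key, likewise
- key_green (a joint): travel of the green key, likewise
- pad_pink: pink note pad 50 x 50 x 9 mm, loose, a bystander; origin under its centre
- black_knob: black knob 22 mm across, 17 mm tall, loose, a bystander; origin under its centre
- lens_clock_head: tall white optical instrument with a box and a yellow hand sensor on top, fixed, always in the same place: an obstacle, keep the arm clear. It fills about 150 mm round its origin (under its centre) and is 470 mm tall; it stands between the arm's start and the work, so go round in front of it

How it is judged (in metres and radians):
On the way, in this order (a step that is already met when the one before it is completed fails the run):
1. red key fully down, the others up (value of joint key_red above 0.0045 m and value of joint each of key_yellow, key_green below 0.002 m).
2. yellow key fully down, the others up (value of joint key_yellow above 0.0045 m and value of joint each of key_red, key_green below 0.002 m).
3. green key fully down, the others up (value of joint key_green above 0.0045 m and value of joint each of key_red, key_yellow below 0.002 m).
4. spacer stands on the bed in the wide gap, let go, the amber tile still raised (z of spacer in the frame of jig between 0.011 and 0.018 m and x of spacer in the frame of jig between -0.01 and 0.01 m and horizontal distance between spacer and narrow_tile below 0.034 m and horizontal distance between spacer and jig below 0.04 m and angle between spacer's own z axis and vertical below 0.12 rad and angle between the x axis of spacer and the x axis of jig, either way round below 0.15 rad and contact force between the fingers and spacer below 0.5 N and linear speed of spacer below 0.02 m/s and value of joint amber_tile below 0.002 m), for 0.2 s.
At the end, for the whole second after the job is handed in: Spacer let go, still, in the gap between amber and narrower blue tile: foot within 4 mm of the bed, within 10 mm of mid-length, upright within 0.12 rad, in line with the gap within 0.15 rad; fingers hold the amber tile down with over 2.5 N, flush within 1 mm (z of spacer in the frame of jig between 0.011 and 0.018 m and x of spacer in the frame of jig between -0.01 and 0.01 m and horizontal distance between spacer and narrow_tile below 0.034 m and horizontal distance between spacer and jig below 0.04 m and angle between spacer's own z axis and vertical below 0.12 rad and angle between the x axis of spacer and the x axis of jig, either way round below 0.15 rad and contact force between the fingers and spacer below 0.5 N and linear speed of spacer below 0.02 m/s and value of joint amber_tile above 0.004 m and contact force between the fingers and jig above 2.5 N); the arm keeps its last pose, push and grip.
It fails at once if two keys pressed together (value of joint each of key_red, key_yellow above 0.003 m or value of joint each of key_red, key_green above 0.003 m or value of joint each of key_yellow, key_green above 0.003 m).
It fails at once if the pink pad or black knob pushed more than 30 mm (distance of any of pad_pink, black_knob from where it was at the start of the episode above 0.03 m).
It also fails if it takes over 61 s, if anything falls off the work surface, if the arm or the gripper's body presses on something with over 40 N, if the wrist force passes 120 N, or if a joint passes its speed limit or range.

## Robot

A 6-joint arm with a two-finger parallel gripper is mounted at the origin on a cart in front of the work surface, level with it; the furniture and walls round the work are solid. World frame = base frame: x ahead of the robot, y to its left, z up, the work surface at z = 0. Lengths are in mm, angles in rad, forces in N, time in s.
With the tool pointing down it reaches from about 350 to 975 mm from the base axis. Payload 7.1 kg.
Tool frame: the origin (TCP) lies between the finger pads; the fingertips stand 17 mm ahead of it and the grasp point (between the pads) lies 2 mm behind it; z points along the fingers, y is the line along which they close (so a half turn about z gives the same grasp; the last joint's range is limited). The gripper opens to 88 mm and grips with 3 to 60 N. Pads are 20 mm wide; open, the fingers measure 115 mm over their backs; the gripper's body (75 mm by 178 mm) begins 61 mm behind the grasp point.
Start: joints at [1.231, 0.423, 1.63, -0, 1.089, -0.019], TCP at [197.047, 593.108, 239.675] pointing down, gripper open.
Joint ranges: [-3, 3], [-0.9, 2.11], [0.09, 2.58], [-1.31, 4.45], [0.11, 2.69], [-2.54, 2.54]. Speed limits (rad/s): [2.39, 2.39, 3.01, 3.14, 3.14, 3.14].

## Interface

Orientations are given as a rotation vector (axis times angle).
In Python, from workcell import ctrl, get_image gives the robot as it stands (ctrl), with the cameras as plain functions.
- The arm moves only by the shell command python3 jog.py [OPENING], which reads ROWS from standard input. ROWS is a JSON list of rows, 1 to 5 of them, each written [[dx, dy, dz], [rx, ry, rz]]: dx, dy, dz in mm, then a rotation vector rx, ry, rz in rad; each row shifts and turns the commanded pose from where the row before left it, along the tool's axes as they then stand; what a row does not reach is not made up. A row lasts 1/12 s, in which the tool goes at most 41.7 mm and 0.125 rad, less where a joint would pass 70% of its speed; a pose out of reach is approached as far as the arm can. OPENING is the finger opening in mm, set as the command begins (- or left out keeps the last). The fingers move at their own pace and stop on an object; the grip force is fixed at half the most. Time passes only in rows, so rows that do not move let the fingers close. It prints the time, the measured TCP pose, the force, the opening and the grip force at its end. Input that does not fit is refused with a message, and nothing moves.
- ctrl.get_obs(): the state, without advancing time (a new reading comes with each control period).
- get_image(name): name is "scene" or "side" or "wrist"; returns a dict with "img" (420x560x3 uint8, red, green, blue), "fx", "fy", "cx", "cy" (pixels), "R" (3x3) and "t" (3): a world point X has camera coordinates R X + t. Camera axes: x right, y down, z forward; pixel columns grow to the right and rows downward; lengths in mm; the calibration is good to about 2 mm. The wrist camera is an equidistant fisheye: a pixel r from the principal point sees the ray r / f radians off the axis. A picture is of the moment at which its call begins. There is no depth.
- ctrl.close_job(): hands the job in; it is judged then, once.
The state is a dict: "t": time; "qpos": joint angles; "qvel": joint speeds; "joint_torque": joint torques, N m; "ee_pos": TCP position; "orientation": TCP orientation; "ft_force": force on the tool from outside, world axes, zero at the start; "moment": the same for the moment, N m; "width": finger opening in mm; "grasp_force": force on a finger pad.
Only numpy, scipy, OpenCV 4.12 (cv2) and the standard library are available. Lean on these libraries where they do the work, as an engineer would, in place of code of your own. Each camera call takes 0.05 s, during which the arm holds its last target. There are 200 camera calls.

## Working session

There is one attempt and no reset: what is moved stays moved. The work goes in short steps, Python scripts to look and compute and a shell command to move; the robot and the scene stay as the last step left them, time stands still between calls to the robot, and variables do not carry over. Pictures are saved under pics/ and viewed, at most 10 in all, crops included, and the job is handed in when it is done.

```bash
ls; mkdir -p pics
python3 - <<'E'
from workcell import ctrl, get_image
import cv2
o=ctrl.get_obs();print({k:o[k] for k in('t','ee_pos','orientation','ft_force','width')})
for n in("scene","side"):
    d=get_image(n);cv2.imwrite(f"pics/{n}0.png",d["img"][:,:,::-1]);print(n,d["fx"],d["cx"],d["cy"],d["R"],d["t"])
E
```

```text
jog.py
pics
workcell.py
{'t': 0.0, 'ee_pos': array([196.87583676, 592.62075117, 238.90922094]), 'orientation': array([-5.01762009e-01, -3.10096622e+00,  2.37415349e-03]), 'ft_force': array([ 0.23490646,  0.91598271, -0.45971225]), 'width': 87.94167925131985}
scene 454.43715600137523 276.52469093010427 210.08062265793447 [[ 0.46581318 -0.88465496 -0.02009194]
 [-0.49757072 -0.2430836  -0.83266665]
 [ 0.73173866  0.39786426 -0.55340994]] [-330.78712459  275.84349575  754.31101754]
side 432.29175846277553 278.19012011148743 208.48479128049564 [[ 0.99528695  0.09581     0.01497789]
 [ 0.07634806 -0.67896356 -0.73019138]
 [-0.05979019  0.72789349 -0.68307848]] [-495.48353174 -102.48151771 1196.64201204]
```

View pics/scene0.png

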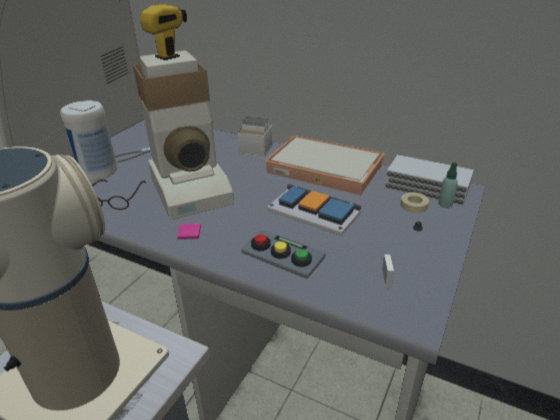

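View pics/side0.png

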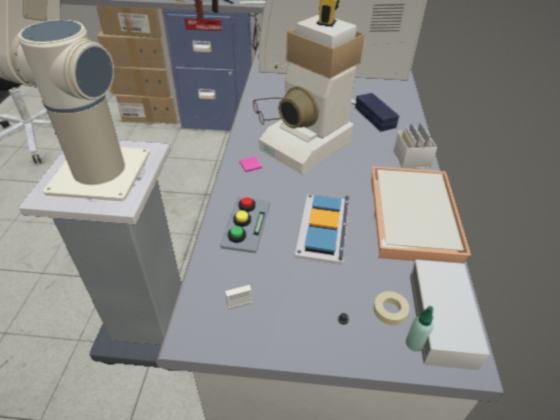

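The scene view shows red (261,241), yellow (281,248) and green (301,256). The narrow blue tile is at (294,196), on the far (+y) side, amber is at (314,202), wide blue at (336,211) and the spacer at (389,270). The side view agrees: keys at (247,203), (242,216), (236,233), and the spacer at (238,297).

```bash
cat > h.py <<'E'
from workcell import ctrl, get_image
import numpy as np, cv2
from scipy.spatial.transform import Rotation as Rn
def ray(d,u,v,fish=False):
    x,y=(np.array([u,v],float)-[d["cx"],d["cy"]])/[d["fx"],d["fy"]]
    if fish:
        r=np.hypot(x,y); s=np.sin(r)/max(r,1e-9); c=np.array([x*s,y*s,np.cos(r)])
    else: c=np.array([x,y,1.])
    R=np.array(d["R"]);return -R.T@d["t"],R.T@c
def onz(d,u,v,z,fish=False):
    o,r=ray(d,u,v,fish);return o+r*(z-o[2])/r[2]
def tool(target):  # world target TCP -> tool-axes offset
    o=ctrl.get_obs();R=Rn.from_rotvec(o["orientation"]);return R.inv().apply(np.array(target)-o["ee_pos"]).round(1)
def blobs(img,lo,hi,amin=15):
    m=cv2.inRange(cv2.cvtColor(img,cv2.COLOR_RGB2HSV),lo,hi)
    n,l,s,c=cv2.connectedComponentsWithStats(m)
    return [(s[i][4],c[i],l==i) for i in range(1,n) if s[i][4]>=amin]
E
python3 - <<'E'
from h import *
R={"red":((0,150,60),(6,255,255),32),"yel":((22,150,60),(32,255,255),32),"grn":((45,150,40),(75,255,255),32),"amber":((10,180,90),(19,255,255),38),"blue":((95,140,50),(112,255,255),33)}
box={"scene":(235,180,410,300),"side":(205,180,360,320)}
for n in box:
    d=get_image(n);a,b,c,e=box[n];im=d["img"][b:e,a:c]
    for k,(lo,hi,z) in R.items():
        for s,cc,m in blobs(im,lo,hi):
            print(n,k,s,(cc+[a,b]).round(1),onz(d,*(cc+[a,b]),z).round(1))
    cv2.imwrite(f"pics/{n}1.png",cv2.resize(im[:,:,::-1],None,fx=4,fy=4,interpolation=cv2.INTER_CUBIC))
E
```

```text
scene red 70 [260.2 238.6] [ 427.3 -108.7   32. ]
side red 88 [246.5 202. ] [ 429.7 -113.5   32. ]
side yel 38 [241.7 218.6] [ 427.2 -172.7   32. ]
side amber 38 [322.7 225.3] [ 618.3 -179.7   38. ]
```

View pics/side1.png

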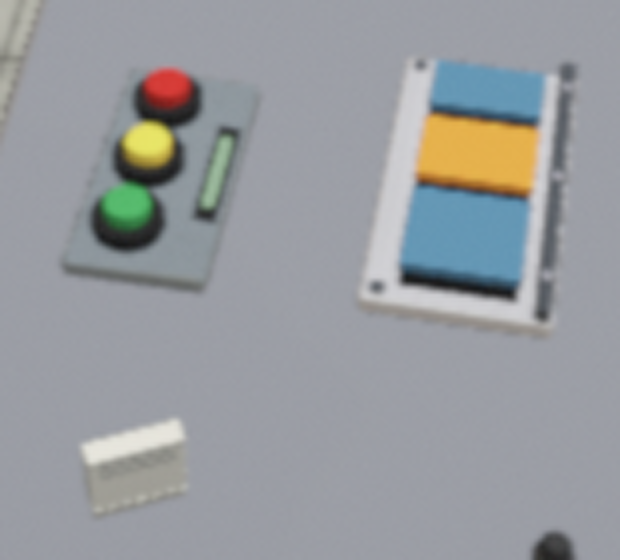

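In the enlarged side crop (4x, offset 205,180), the key tops are red (168,84), yellow (148,140) and green (127,200). The amber top corners are (425,114), (540,127), (528,190), (415,182). The spacer top runs (82,443), (181,420), (186,436), (88,463).

Run:
```python
from h import *
d=get_image("side")
P={"red":[(168,82),36],"yel":[(148,137),36],"grn":[(127,197),36],"amb":[(425,114),(540,127),(528,187),(415,180),39],"nar":[(437,60),(545,75),(542,120),(430,107),34],"wid":[(415,185),(528,195),(521,275),(403,264),34],"sp":[(82,443),(181,420),(186,436),(88,463),50],"knob":[(553,550),10],"sb":[(95,513),(187,490),0],"timer":[(132,70),(258,92),(203,285),(65,265),14],"jig":[(408,58),(577,68),(548,325),(360,300),14]}
for k,v in P.items():
    q=np.array([onz(d,205+p[0]/4-.4,180+p[1]/4-.4,v[-1]) for p in v[:-1]])
    print(k,q[:,:2].round(0).tolist(),q.mean(0).round(1))
d=get_image("scene")
for n,p,z in [("red",(261,238.5),36),("yel",(280.5,245.5),36),("grn",(301,253.5),36)]: print(n,onz(d,*p,z).round(1))
```

```text
red [[430.0, -111.0]] [ 429.7 -110.9   36. ]
yel [[425.0, -161.0]] [ 425.2 -160.7   36. ]
grn [[421.0, -211.0]] [ 421.  -211.2   36. ]
amb [[589.0, -125.0], [658.0, -129.0], [650.0, -181.0], [585.0, -182.0]] [ 620.4 -154.3   39. ]
nar [[594.0, -69.0], [662.0, -76.0], [659.0, -117.0], [591.0, -113.0]] [626.7 -93.9  34. ]
wid [[585.0, -181.0], [651.0, -182.0], [647.0, -245.0], [581.0, -244.0]] [ 616.1 -212.9   34. ]
sp [[430.0, -394.0], [476.0, -375.0], [480.0, -384.0], [435.0, -405.0]] [ 455.4 -389.2   50. ]
knob [[665.0, -404.0]] [ 665.2 -403.7   10. ]
sb [[434.0, -400.0], [479.0, -381.0]] [ 456.7 -390.5   -0. ]
timer [[401.0, -78.0], [483.0, -90.0], [470.0, -254.0], [390.0, -247.0]] [ 436.1 -167.2   14. ]
jig [[576.0, -46.0], [685.0, -44.0], [664.0, -262.0], [559.0, -255.0]] [ 620.9 -151.9   14. ]
red [ 423.7 -113.    36. ]
yel [ 420.6 -162.9   36. ]
grn [ 415.6 -213.9   36. ]
```

View pics/scene1.png

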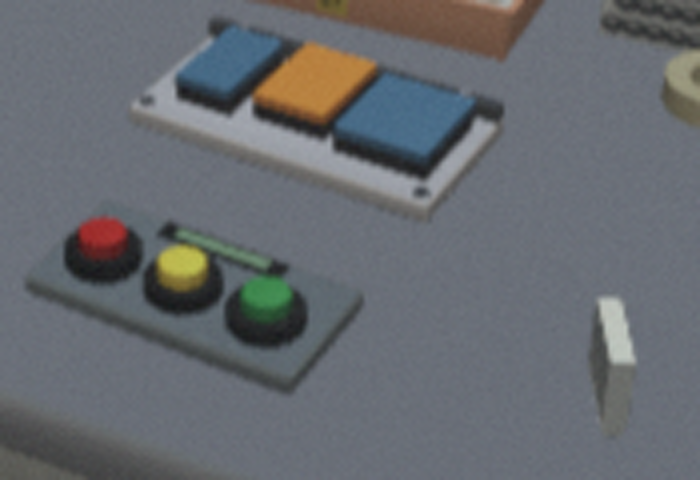

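The scene crop confirms the layout: the narrow blue tile is at the +y end and the keys run red, yellow, green towards -y. Both cameras agree within about 5 mm. Next I locate the obstacle.

```bash
python3 - <<'E'
from h import *
d=get_image("side")
for p in [(262,143),(307,165),(352,135),(251,164)]: print(onz(d,*p,0).round(0))
d=get_image("scene")
for p in [(150,180),(170,213),(232,197),(189,231)]: print(onz(d,*p,0).round(0))
o=ctrl.get_obs();print(Rn.from_rotvec(o["orientation"]).as_matrix().round(3))
E
echo '[[[0, -40, 0], [0, 0, 0]], [[0, -40, 0], [0, 0, 0]], [[0, -40, 0], [0, 0, 0]], [[0, -40, 0], [0, 0, 0]], [[0, -40, 0], [0, 0, 0]]]' | python3 jog.py 0
echo '[[[0, -40, 0], [0, 0, 0]], [[0, -15, 0], [0, 0, 0]], [[0, 0, 0], [0, 0, 0.12]], [[0, 0, 0], [0, 0, 0.12]], [[0, 0, 0], [0, 0, 0.12]]]' | python3 jog.py
echo '[[[0, 0, 0], [0, 0, 0.12]], [[0, 0, 0], [0, 0, 0.12]], [[0, 0, 0], [0, 0, 0.12]], [[0, 0, 0], [0, 0, 0.12]], [[0, 0, 0], [0, 0, 0.12]]]' | python3 jog.py
echo '[[[0, 0, 0], [0, 0, 0.12]], [[0, 0, 0], [0, 0, 0.12]], [[0, 0, 0], [0, 0, 0.12]], [[0, 0, 0], [0, 0, 0.12]], [[0, 0, 0], [0, 0, 0.12]]]' | python3 jog.py
echo '[[[0, 0, 0], [0, 0, 0.06]], [[0, 0, 0], [0, 0, 0]]]' | python3 jog.py
python3 -c "
from h import *
print(ctrl.get_obs()['qpos'].round(3),Rn.from_rotvec(ctrl.get_obs()['orientation']).as_matrix().round(3))"
```

```text
t: 0.82
ee_pos: [133.3, 401.5, 239.5]
orientation: [-0.502, -3.101, 0.0]
ft_force: [0.1, 0.6, 0.0]
width: 58.0
grasp_force: 0.0
t: 1.23
ee_pos: [116.6, 350.9, 240.1]
orientation: [-1.058, -2.958, -0.002]
ft_force: [-0.4, -0.7, -0.2]
width: 24.5
grasp_force: 0.0
t: 1.65
ee_pos: [116.7, 351.2, 239.8]
orientation: [-1.885, -2.513, -0.001]
ft_force: [0.7, 0.6, 0.0]
width: 0.2
grasp_force: 0.0
t: 2.07
ee_pos: [116.6, 351.2, 239.8]
orientation: [-2.543, -1.844, -0.0]
ft_force: [-0.0, 0.0, -0.1]
width: 0.4
grasp_force: 0.0
t: 2.23
ee_pos: [116.7, 351.2, 239.8]
orientation: [-2.594, -1.772, -0.001]
ft_force: [0.3, 0.1, -0.6]
width: 0.8
grasp_force: 0.0
[ 1.218  0.032  2.153 -0.     0.956  1.59 ] [[ 0.364  0.932  0.   ]
 [ 0.932 -0.364  0.   ]
 [ 0.    -0.    -1.   ]]
```

```bash
echo '[[[0, 37, 0], [0, 0, 0.1]], [[0, 37, 0], [0, 0, 0.1]], [[0, 37, 0], [0, 0, 0.1]], [[0, 37, 0], [0, 0, 0.1]], [[0, 37, 0], [0, 0, 0.1]]]' | python3 jog.py
echo '[[[0, 37, 0], [0, 0, 0.1]], [[0, 37, 0], [0, 0, 0.1]], [[0, 37, 0], [0, 0, 0.1]], [[0, 37, 0], [0, 0, 0.1]], [[0, 37, 0], [0, 0, 0.1]]]' | python3 jog.py
echo '[[[0, 37, 0], [0, 0, 0.1]], [[0, 37, 0], [0, 0, 0.1]], [[0, 37, 0], [0, 0, 0.1]], [[0, 37, 0], [0, 0, 0.1]], [[0, 37, 0], [0, 0, 0.1]]]' | python3 jog.py
echo '[[[0, 0, 0], [0, 0, 0]], [[0, 0, 0], [0, 0, 0]]]' | python3 jog.py
python3 - <<'E'
from h import *
print(tool([427,-112,63]),tool([423,-162,63]),tool([418.5,-212.5,63]),Rn.from_rotvec(ctrl.get_obs()['orientation']).as_matrix().round(3))
d=get_image("wrist");cv2.imwrite("pics/w0.png",d["img"][:,:,::-1]);print(d["t"],d["R"],d["fx"])
E
```

```text
t: 2.65
ee_pos: [272.5, 251.6, 240.1]
orientation: [-2.951, -1.076, -0.002]
ft_force: [0.8, 0.7, 0.4]
width: 0.8
grasp_force: 0.0
t: 3.07
ee_pos: [360.0, 90.0, 240.0]
orientation: [-3.126, -0.311, -0.002]
ft_force: [1.1, 0.3, -0.2]
width: 0.3
grasp_force: 0.0
t: 3.48
ee_pos: [359.2, -93.5, 240.0]
orientation: [3.106, -0.472, 0.002]
ft_force: [1.3, 0.2, 0.7]
width: 0.8
grasp_force: 0.0
t: 3.65
ee_pos: [358.6, -93.2, 239.8]
orientation: [-3.106, 0.473, -0.0]
ft_force: [-1.0, -0.9, 0.3]
width: 0.5
grasp_force: 0.0
[ 70.9  -2.4 176.8] [ 81.9  46.5 176.8] [ 92.7  96.  176.8] [[ 0.955 -0.297  0.   ]
 [-0.297 -0.955  0.   ]
 [ 0.    -0.    -1.   ]]
[ 17.0459896  320.30745654 497.35986593] [[-2.98657074e-01 -9.54360439e-01 -3.23247854e-04]
 [-9.14100422e-01  2.85960752e-01  2.87483681e-01]
 [-2.74270616e-01  8.61545159e-02 -9.57785482e-01]] 325.19226210127806
```

View pics/w0.png

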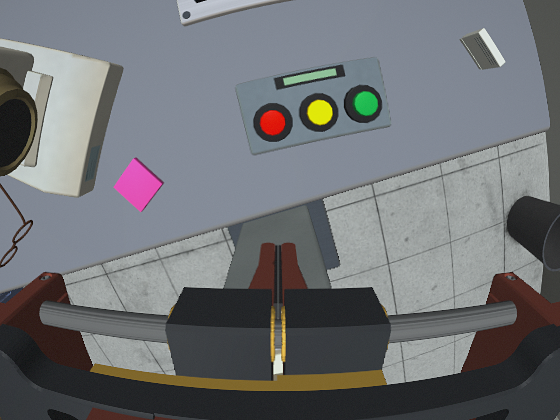

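The wrist view shows red (272,122), yellow (319,112) and green (365,103), with the spacer near (488,45). I'll refine the positions from these.

Run:
```python
from h import *
d=get_image("wrist")
for n,lo,hi in [("red",(0,180,120),(6,255,255)),("yel",(24,180,120),(33,255,255)),("grn",(50,150,80),(75,255,255))]:
    s,c,m=max(blobs(d["img"][70:160,230:400],lo,hi),key=lambda b:b[0]);c=c+[230,70]
    p=onz(d,*c,36,True);print(n,s,c.round(1),p.round(1),tool([p[0],p[1],63]))
```

```text
red 498 [273.6 121.9] [ 427.3 -109.8   36. ] [ 70.9  -2.2 176.7]
yel 505 [320.9 111.8] [ 423.3 -161.2   36. ] [ 82.1  48.  176.7]
grn 476 [366.6 103.1] [ 419.6 -212.4   36. ] [ 93.6  98.1 176.7]
```

```bash
echo '[[[17.5, -0.5, 35], [0, 0, 0]], [[18, -0.5, 36], [0, 0, 0]], [[18, -0.5, 36], [0, 0, 0]], [[17.5, -0.5, 36], [0, 0, 0]], [[0, 0, 34], [0, 0, 0]]]' | python3 jog.py
echo '[[[0, 0, 3], [0, 0, 0]], [[0, 0, 4], [0, 0, 0]], [[0, 0, 4], [0, 0, 0]], [[0, 0, 3], [0, 0, 0]], [[0, 0, 0], [0, 0, 0]]]' | python3 jog.py
```

```text
t: 4.17
ee_pos: [431.6, -109.6, 61.2]
orientation: [3.107, -0.46, 0.007]
ft_force: [0.6, -0.6, -0.0]
width: 0.5
grasp_force: 0.0
t: 4.58
ee_pos: [427.9, -110.2, 50.1]
orientation: [3.107, -0.467, 0.004]
ft_force: [-1.6, 2.2, 3.0]
width: 0.2
grasp_force: 1.6
```

```bash
echo '[[[0, 0, 2], [0, 0, 0]], [[0, 0, 1], [0, 0, 0]], [[0, 0, 0], [0, 0, 0]]]' | python3 jog.py
```

```text
t: 4.83
ee_pos: [428.2, -110.6, 47.1]
orientation: [3.106, -0.469, 0.004]
ft_force: [-2.3, 4.1, 14.3]
width: 0.4
grasp_force: 7.4
```

```bash
echo '[[[0, 0, -9], [0, 0, 0]], [[0, 0, -9], [0, 0, 0]], [[0, 0, 0], [0, 0, 0]], [[5.5, 25, 0], [0, 0, 0]], [[5.5, 25, 0], [0, 0, 0]]]' | python3 jog.py
echo '[[[0, 0, 0], [0, 0, 0]], [[0, 0, 6], [0, 0, 0]], [[0, 0, 6], [0, 0, 0]], [[0, 0, 6], [0, 0, 0]], [[0, 0, 0], [0, 0, 0]]]' | python3 jog.py
echo '[[[0, 0, 0], [0, 0, 0]]]' | python3 jog.py
```

```text
t: 5.25
ee_pos: [423.4, -161.7, 64.2]
orientation: [3.107, -0.464, 0.002]
ft_force: [0.2, 1.2, 0.4]
width: 0.5
grasp_force: 0.0
t: 5.67
ee_pos: [423.4, -161.4, 46.7]
orientation: [3.106, -0.466, -0.0]
ft_force: [-7.1, -2.8, 33.8]
width: 0.7
grasp_force: 16.8
t: 5.75
ee_pos: [423.4, -161.4, 46.8]
orientation: [3.106, -0.466, 0.001]
ft_force: [-6.8, -3.2, 31.5]
width: 0.4
grasp_force: 15.4
```

```bash
echo '[[[0, 0, -9], [0, 0, 0]], [[0, 0, -9], [0, 0, 0]], [[0, 0, 0], [0, 0, 0]], [[5.7, 25, 0], [0, 0, 0]], [[5.8, 25, 0], [0, 0, 0]]]' | python3 jog.py
echo '[[[0, 0, 0], [0, 0, 0]], [[0, 0, 6], [0, 0, 0]], [[0, 0, 6], [0, 0, 0]], [[0, 0, 5], [0, 0, 0]], [[0, 0, 0], [0, 0, 0]]]' | python3 jog.py
echo '[[[0, 0, 0], [0, 0, 0]]]' | python3 jog.py
```

```text
t: 6.17
ee_pos: [419.1, -211.8, 63.2]
orientation: [-3.107, 0.463, 0.002]
ft_force: [0.7, 0.7, 0.2]
width: 0.5
grasp_force: 0.0
t: 6.58
ee_pos: [419.3, -212.2, 47.0]
orientation: [3.107, -0.466, -0.001]
ft_force: [-4.8, -1.6, 20.6]
width: 0.2
grasp_force: 10.3
t: 6.67
ee_pos: [419.3, -212.1, 47.1]
orientation: [3.107, -0.466, -0.001]
ft_force: [-5.3, -2.3, 18.7]
width: 0.5
grasp_force: 9.4
```

```bash
echo '[[[0, 0, -38], [0, 0, 0]], [[0, 0, -38], [0, 0, 0]], [[4, 35, -38], [0, 0, 0]], [[4, 35, -38], [0, 0, 0]], [[5, 35, 0], [0, 0, 0]]]' | python3 jog.py 45
echo '[[[5, 35, 0], [0, 0, 0]], [[5, 35, 0], [0, 0, 0]], [[5, 35, 0], [0, 0, -0.1]], [[0, 0, 0], [0, 0, -0.12]], [[0, 0, 0], [0, 0, -0.12]]]' | python3 jog.py
echo '[[[0, 0, 0], [0, 0, -0.12]], [[0, 0, 0], [0, 0, -0.12]], [[0, 0, 0], [0, 0, -0.12]], [[0, 0, 0], [0, 0, 0]], [[0, 0, 0], [0, 0, 0]]]' | python3 jog.py
python3 - <<'E'
from h import *
d=get_image("wrist");im=d["img"];cv2.imwrite("pics/w1.png",im[:,:,::-1])
m=cv2.inRange(cv2.cvtColor(im,cv2.COLOR_RGB2HSV),(0,0,195),(180,70,255))
n,l,s,c=cv2.connectedComponentsWithStats(m)
for i in range(1,n):
    if 80<s[i][4]<6000: print(s[i],c[i].round(1),onz(d,*c[i],50,True).round(1))
E
```

```text
t: 7.08
ee_pos: [405.7, -304.0, 188.3]
orientation: [3.104, -0.463, 0.01]
ft_force: [2.8, -0.4, 0.9]
width: 30.3
grasp_force: 0.0
t: 7.5
ee_pos: [386.4, -408.8, 182.4]
orientation: [-3.14, -0.071, 0.001]
ft_force: [0.5, 1.3, -0.1]
width: 44.8
grasp_force: 0.0
t: 7.92
ee_pos: [386.9, -407.0, 182.8]
orientation: [-3.078, -0.621, 0.001]
ft_force: [0.2, -0.0, -0.3]
width: 45.1
grasp_force: 0.0
[280  98  16  57 844] [287.7 126.1] [ 453.3 -389.4   50. ]
[  0 248  41  39 753] [ 16.9 268.1] [ 183.4 -137.1   50. ]
[  0 275  20  28 311] [  6.3 289.6] [ 134.6 -114.8   50. ]
```

View pics/w1.png

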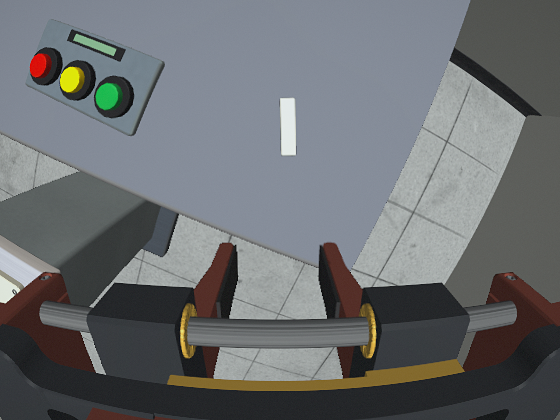

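The spacer top is clearly visible and centred at (288,126), nearly in line with the fingers. Next I measure its yaw and the grasp offset.

Run:
```python
from h import *
d=get_image("wrist");im=d["img"]
m=cv2.inRange(cv2.cvtColor(im,cv2.COLOR_RGB2HSV),(0,0,180),(180,70,255))[90:165,265:315]
p=np.array([onz(d,u+265,v+90,50,True)[:2] for v,u in np.argwhere(m)],np.float32)
r=cv2.minAreaRect(p);b=cv2.boxPoints(r);print(r,b.round(1).tolist())
e=b-np.roll(b,1,0);L=e[np.argmax(np.hypot(*e.T))];L=L*np.sign(L[0]);print("yaw",np.arctan2(L[1],L[0]))
R=Rn.from_rotvec(ctrl.get_obs()["orientation"]).as_matrix();print("tool x yaw",np.arctan2(R[1,0],R[0,0]))
print(tool([*r[0],45]))
```

```text
((453.20062255859375, -389.3847961425781), (48.24506378173828, 12.457616806030273), 24.319652557373047) [[428.70001220703125, -393.6000061035156], [433.79998779296875, -405.0], [477.70001220703125, -385.1000061035156], [472.6000061035156, -373.79998779296875]]
yaw 0.42445782
tool x yaw 0.3982368705999236
[ 68.1   9.2 138.2]
```

```bash
echo '[[[34, 4.6, 25], [0, 0, 0]], [[34, 4.6, 25], [0, 0, 0]], [[0, 0, 30], [0, 0, -0.026]], [[0, 0, 30], [0, 0, 0]], [[0, 0, 15], [0, 0, 0]]]' | python3 jog.py
echo '[[[0, 0, 8], [0, 0, 0]], [[0, 0, 5], [0, 0, 0]], [[0, 0, 0], [0, 0, 0]]]' | python3 jog.py
python3 -c "
from h import *
print(tool([453.2,-389.4,45]))"
```

```text
t: 8.43
ee_pos: [451.0, -388.5, 56.2]
orientation: [-3.067, -0.663, 0.004]
ft_force: [-0.6, 0.4, -0.1]
width: 45.0
grasp_force: 0.0
t: 8.68
ee_pos: [451.6, -390.2, 46.2]
orientation: [-3.07, -0.664, 0.001]
ft_force: [0.1, 1.2, 0.2]
width: 44.9
grasp_force: 0.0
[ 1.8 -0.1  1.2]
```

```bash
echo '[[[1.7, 0, 1.2], [0, 0, 0]], [[0, 0, 0], [0, 0, 0]], [[0, 0, 0], [0, 0, 0]], [[0, 0, 0], [0, 0, 0]], [[0, 0, 0], [0, 0, 0]]]' | python3 jog.py 2
echo '[[[0, 0, 0], [0, 0, 0]], [[0, 0, 0], [0, 0, 0]], [[0, 0, -20], [0, 0, 0]], [[0, 0, -35], [0, 0, 0]], [[0, 0, -35], [0, 0, 0]]]' | python3 jog.py
```

```text
t: 9.1
ee_pos: [453.6, -390.0, 46.2]
orientation: [3.069, 0.665, 0.001]
ft_force: [-1.4, 1.1, 0.3]
width: 15.0
grasp_force: 0.0
t: 9.52
ee_pos: [452.3, -388.8, 135.2]
orientation: [-3.067, -0.665, 0.003]
ft_force: [1.1, -0.4, 0.0]
width: 12.6
grasp_force: 30.0
```

```bash
echo '[[[0, 0, -20], [0, 0, 0.1]], [[0, 0, -20], [0, 0, 0.11]], [[0, 0, -20], [0, 0, 0.1]], [[0, 0, 0], [0, 0, 0.1]], [[0, 0, 0], [0, 0, 0.1]]]' | python3 jog.py
echo '[[[8, -36, 0], [0, 0, 0]], [[8, -36, 0], [0, 0, 0]], [[8, -36, 0], [0, 0, 0]], [[8, -36, 0], [0, 0, 0]], [[8, -36, 0], [0, 0, 0]]]' | python3 jog.py
echo '[[[8, -36, 0], [0, 0, 0]], [[8, -36, 0], [0, 0, 0]], [[8, -34, 0], [0, 0, 0]], [[0, 0, 0], [0, 0, 0]], [[0, 0, 0], [0, 0, 0]]]' | python3 jog.py
python3 - <<'E'
from h import *
d=get_image("wrist");im=d["img"];cv2.imwrite("pics/w2.png",im[:,:,::-1])
for n,lo,hi,z in [("amber",(8,120,80),(23,255,255),39),("blue",(95,90,50),(115,255,255),34)]:
    for s,c,m in blobs(im,lo,hi,600):
        p=np.array([onz(d,u,v,z,True)[:2] for v,u in np.argwhere(m)],np.float32)
        r=cv2.minAreaRect(p);print(n,s,c.round(1),r,cv2.boxPoints(r).round(1).tolist())
print(ctrl.get_obs()["ee_pos"],ctrl.get_obs()["orientation"],ctrl.get_obs()["width"])
E
```

```text
t: 9.93
ee_pos: [453.8, -390.2, 197.2]
orientation: [3.137, -0.138, 0.004]
ft_force: [0.3, -0.5, -1.3]
width: 13.2
grasp_force: 30.0
t: 10.35
ee_pos: [508.1, -212.0, 195.4]
orientation: [-3.139, 0.132, 0.0]
ft_force: [0.4, -0.6, -0.7]
width: 12.9
grasp_force: 30.0
t: 10.77
ee_pos: [541.1, -108.4, 195.4]
orientation: [3.139, -0.125, -0.0]
ft_force: [0.0, -0.9, -1.7]
width: 12.9
grasp_force: 30.0
amber 661 [156.6   8.4] ((737.1546020507812, -8.441116333007812), (138.75628662109375, 28.050630569458008), 76.45027160644531) [[707.2999877929688, -72.5999984741211], [734.5, -79.19999694824219], [767.0, 55.70000076293945], [739.7999877929688, 62.29999923706055]]
amber 3952 [317.3 111.6] ((619.3408203125, -152.85182189941406), (49.24732208251953, 69.36571502685547), 85.48265838623047) [[582.7999877929688, -174.6999969482422], [652.0, -180.10000610351562], [655.9000244140625, -131.0], [586.7000122070312, -125.5999984741211]]
amber 3593 [275.9 380.4] ((295.83624267578125, -59.76776123046875), (428.7386779785156, 33.01283264160156), 85.36650085449219) [[262.1000061035156, -272.1000061035156], [295.0, -274.79998779296875], [329.6000061035156, 152.60000610351562], [296.70001220703125, 155.1999969482422]]
blue 3063 [251.5 111. ] ((624.795166015625, -92.0273666381836), (38.813655853271484, 68.46365356445312), 84.60249328613281) [[588.9000244140625, -108.0999984741211], [657.0, -114.5999984741211], [660.7000122070312, -75.9000015258789], [592.5, -69.5]]
blue 4314 [378.6 114.6] ((614.0430297851562, -213.6826171875), (62.70926284790039, 69.08760833740234), 84.8040771484375) [[576.7999877929688, -241.8000030517578], [645.5999755859375, -248.0], [651.2999877929688, -185.60000610351562], [582.5, -179.3000030517578]]
[ 540.70346437 -109.59180621  195.35113984] [ 3.13875289e+00 -1.27772698e-01 -7.57542857e-04] 12.836350534398578
```

View pics/w2.png

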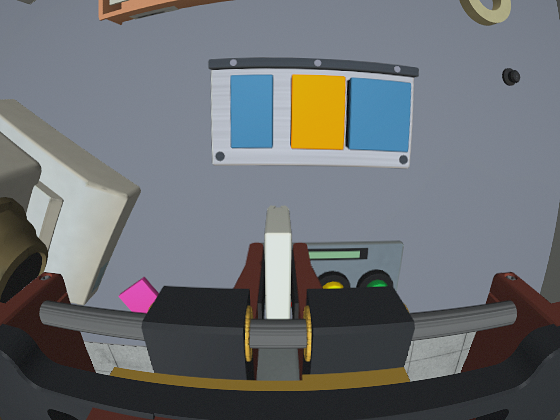

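The view shows the gap between the narrow blue (251,111) and amber (317,112) tiles, with the spacer held upright at (278,210). I'll check the camera's lateral bias against the held spacer.

Run:
```python
from h import *
d=get_image("wrist");im=d["img"];o=ctrl.get_obs();R=Rn.from_rotvec(o["orientation"])
for row in (212,225,245,265,290):
    g=im[row,225:330].astype(int);w=np.where((g.min(1)>110)&(np.ptp(g,axis=1)<35))[0]+225
    print(row,w.min(),w.max(),np.median(w), [R.inv().apply(onz(d,c,row,z,True)-o["ee_pos"]).round(1)[:2].tolist() for c,z in ((w.min(),150),(w.max(),150),(w.min(),200),(w.max(),200))])
x=R.as_matrix()[:,0];print("yaw",np.arctan2(x[1],x[0]),tool([622.3,-120,110]))
cv2.imwrite("pics/w3.png",cv2.resize(im[195:310,215:345,::-1],None,fx=5,fy=5,interpolation=cv2.INTER_CUBIC))
```

```text
212 225 329 277.0 [[20.2, -32.1], [20.3, 32.1], [35.9, -23.5], [35.9, 23.8]]
225 225 329 276.5 [[11.7, -32.5], [11.7, 32.5], [29.6, -23.8], [29.6, 24.1]]
245 225 329 271.5 [[-1.9, -33.3], [-1.9, 33.2], [19.6, -24.4], [19.6, 24.6]]
265 225 329 276.5 [[-16.2, -34.1], [-16.2, 34.1], [9.0, -25.0], [9.0, 25.2]]
290 265 290 277.5 [[-35.0, -8.1], [-35.0, 8.8], [-4.8, -5.9], [-4.8, 6.6]]
yaw -0.08292532131923905 [82.3  2.8 85.3]
```

View pics/w3.png

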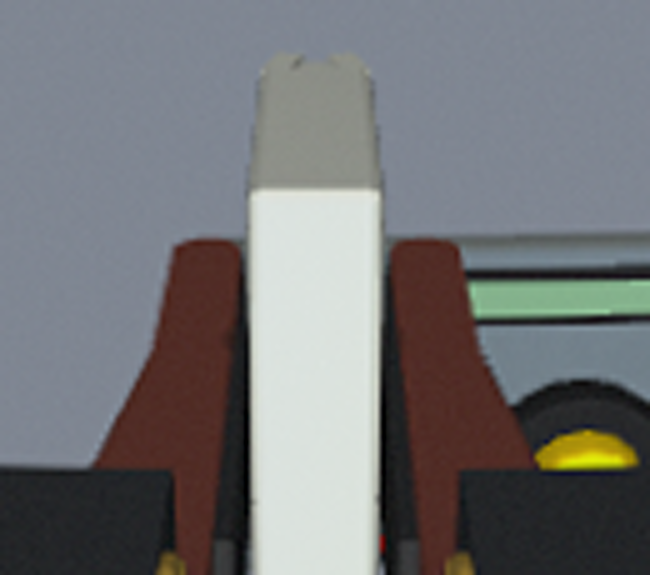

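The held spacer is centred and upright between the fingers (centre column 277.8). The lateral bias is under 0.5 mm, so I'll move above the gap.

```bash
echo '[[[20.5, 0.7, 20], [0, 0, 0]], [[20.5, 0.7, 20], [0, 0, 0]], [[20.5, 0.7, 20], [0, 0, 0]], [[20.8, 0.7, 15], [0, 0, 0.006]], [[0, 0, 10], [0, 0, 0]]]' | python3 jog.py
echo '[[[0, 0, 0], [0, 0, 0]], [[0, 0, 0], [0, 0, 0]]]' | python3 jog.py
python3 - <<'E'
from h import *
print(tool([622.3,-120,95]),ctrl.get_obs()["ee_pos"])
d=get_image("scene")["img"][160:260,230:400,::-1];e=get_image("side")["img"][150:250,255:425,::-1]
cv2.imwrite("pics/c4.png",cv2.resize(np.vstack([d,e]),None,fx=3,fy=3,interpolation=cv2.INTER_CUBIC))
E
```

```text
t: 11.28
ee_pos: [625.0, -122.0, 109.0]
orientation: [3.138, -0.144, 0.003]
ft_force: [-1.3, -0.2, 0.1]
width: 12.7
grasp_force: 30.0
t: 11.45
ee_pos: [621.0, -120.6, 109.8]
orientation: [-3.138, 0.142, 0.004]
ft_force: [0.1, -0.1, 0.1]
width: 12.9
grasp_force: 30.0
[ 1.3 -0.7 14.8] [ 620.99690316 -120.60104857  109.80462498]
```

View pics/c4.png

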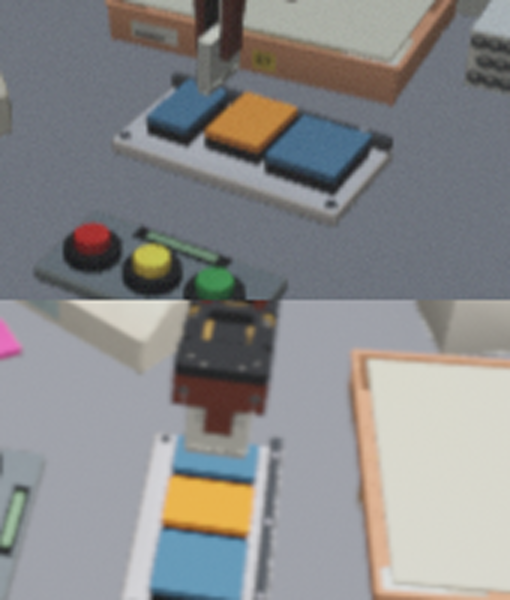

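The spacer hangs in line above the gap in both views, so I descend.

```bash
echo '[[[1, -0.6, 10], [0, 0, 0]], [[0, 0, 10], [0, 0, 0]], [[0, 0, 5], [0, 0, 0]], [[0, 0, 3], [0, 0, 0]], [[0, 0, 0], [0, 0, 0]]]' | python3 jog.py
echo '[[[0, 0, 4], [0, 0, 0]], [[0, 0, 4], [0, 0, 0]], [[0, 0, 4], [0, 0, 0]], [[0, 0, 0], [0, 0, 0]], [[0, 0, 0], [0, 0, 0]]]' | python3 jog.py
```

```text
t: 11.97
ee_pos: [622.9, -118.9, 81.4]
orientation: [-3.138, 0.14, 0.003]
ft_force: [-0.4, 0.6, -0.5]
width: 12.6
grasp_force: 30.0
t: 12.38
ee_pos: [623.5, -119.1, 70.2]
orientation: [-3.138, 0.14, 0.001]
ft_force: [0.3, -0.5, -0.9]
width: 13.3
grasp_force: 30.0
```

```bash
echo '[[[0, 0.4, 3], [0, 0, 0]], [[0, 0.4, 3], [0, 0, 0]], [[0, 0, 2], [0, 0, 0]], [[0, 0, 0], [0, 0, 0]]]' | python3 jog.py
echo '[[[0, 0, 1], [0, 0, 0]], [[0, 0, 1], [0, 0, 0]], [[0, 0, 0], [0, 0, 0]]]' | python3 jog.py
```

```text
t: 12.72
ee_pos: [623.3, -119.9, 62.0]
orientation: [-3.138, 0.14, 0.001]
ft_force: [0.2, 0.4, -0.1]
width: 13.0
grasp_force: 30.0
t: 12.97
ee_pos: [623.6, -119.9, 60.4]
orientation: [-3.138, 0.14, 0.0]
ft_force: [0.1, -0.1, -0.4]
width: 12.9
grasp_force: 30.0
```

```bash
echo '[[[0, 0, 0.7], [0, 0, 0]], [[0, 0, 0.7], [0, 0, 0]], [[0, 0, 0], [0, 0, 0]]]' | python3 jog.py
```

```text
t: 13.22
ee_pos: [623.7, -119.9, 60.1]
orientation: [3.138, -0.14, 0.0]
ft_force: [-3.0, -0.1, 8.4]
width: 12.7
grasp_force: 30.0
```

```bash
echo '[[[0, 0, -0.7], [0, 0, 0]], [[0, 0, 0], [0, 0, 0]], [[0, 0, 0], [0, 0, 0]], [[0, 0, 0], [0, 0, 0]], [[0, 0, 0], [0, 0, 0]]]' | python3 jog.py 40
echo '[[[0, 0, -15], [0, 0, 0]], [[0, 0, -30], [0, 0, 0]], [[0, 0, -30], [0, 0, 0]], [[0, 0, -30], [0, 0, 0]], [[-40, 0, -20], [0, 0, 0]]]' | python3 jog.py
echo '[[[-40, 0, 0], [0, 0, 0]], [[0, 0, 0], [0, 0, 0]], [[0, 0, 0], [0, 0, 0]]]' | python3 jog.py 0
python3 - <<'E'
from h import *
o=ctrl.get_obs();print(o["ee_pos"],o["width"])
d=get_image("wrist");im=d["img"];cv2.imwrite("pics/w5.png",im[:,:,::-1])
E
```

```text
t: 13.63
ee_pos: [623.6, -119.9, 59.7]
orientation: [-3.138, 0.14, 0.0]
ft_force: [-0.1, 0.4, -1.4]
width: 39.2
grasp_force: 0.0
t: 14.05
ee_pos: [592.9, -117.6, 187.3]
orientation: [3.137, -0.139, 0.016]
ft_force: [0.4, -0.3, 1.5]
width: 40.0
grasp_force: 0.0
t: 14.3
ee_pos: [544.6, -112.7, 183.6]
orientation: [-3.138, 0.141, 0.002]
ft_force: [1.0, 0.1, 0.6]
width: 23.4
grasp_force: 0.0
[ 544.56875847 -112.7266951   183.57460734] 23.43196567022262
```

View pics/w5.png

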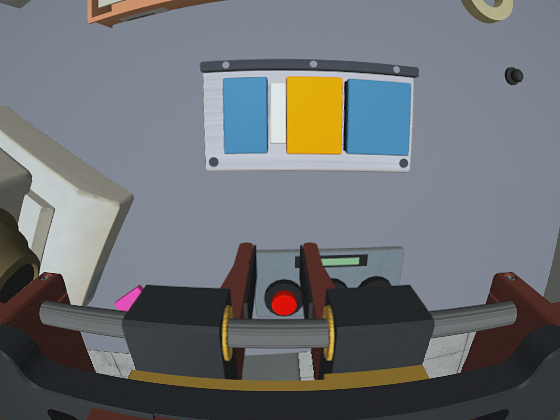

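The spacer stands upright in the gap at (278,113) and the amber tile is still raised. I close the fingers and press amber slightly off-centre, away from the spacer.

```bash
echo '[[[0, 0, 0], [0, 0, 0]], [[0, 0, 0], [0, 0, 0]], [[0, 0, 0], [0, 0, 0]]]' | python3 jog.py 0
python3 -c "
from h import *
print(tool([619,-158,65]),ctrl.get_obs()['width'])"
```

```text
t: 14.6
ee_pos: [547.7, -113.2, 183.2]
orientation: [3.138, -0.14, 0.0]
ft_force: [-0.0, -0.8, 0.0]
width: 1.1
grasp_force: 0.0
[ 74.9  38.3 118.2] 1.0927614590653048
```

```bash
echo '[[[25, 13, 10], [0, 0, 0]], [[25, 13, 10], [0, 0, 0]], [[25, 12, 20], [0, 0, 0]], [[0, 0, 25], [0, 0, 0]], [[0, 0, 25], [0, 0, 0]]]' | python3 jog.py
echo '[[[0, 0, 20], [0, 0, 0]], [[0, 0, 8], [0, 0, 0]], [[0, 0, 0], [0, 0, 0]], [[0, 0, 0], [0, 0, 0]]]' | python3 jog.py
python3 -c "
from h import *
print(tool([619,-158,51]))"
```

```text
t: 15.02
ee_pos: [620.3, -158.6, 92.3]
orientation: [3.138, -0.141, 0.004]
ft_force: [-0.7, 0.8, -0.1]
width: 0.3
grasp_force: 0.0
t: 15.35
ee_pos: [618.3, -157.6, 65.4]
orientation: [-3.138, 0.14, 0.0]
ft_force: [-0.7, 0.6, -0.1]
width: 0.5
grasp_force: 0.0
[ 0.7  0.4 14.4]
```

```bash
echo '[[[0, 0, 5], [0, 0, 0]], [[0, 0, 4], [0, 0, 0]], [[0, 0, 3], [0, 0, 0]], [[0, 0, 2], [0, 0, 0]], [[0, 0, 0], [0, 0, 0]]]' | python3 jog.py
echo '[[[0, 0, 0.8], [0, 0, 0]], [[0, 0, 0.7], [0, 0, 0]], [[0, 0, 0], [0, 0, 0]], [[0, 0, 0], [0, 0, 0]]]' | python3 jog.py
```

```text
t: 15.77
ee_pos: [618.9, -157.7, 52.1]
orientation: [3.138, -0.14, 0.003]
ft_force: [0.9, 0.5, 4.7]
width: 0.5
grasp_force: 2.4
t: 16.1
ee_pos: [618.9, -157.8, 51.3]
orientation: [3.138, -0.14, 0.003]
ft_force: [0.2, -0.4, 9.7]
width: 0.0
grasp_force: 4.3
```

```bash
echo '[[[0, 0, 0.5], [0, 0, 0]], [[0, 0, 0], [0, 0, 0]], [[0, 0, 0], [0, 0, 0]], [[0, 0, 0], [0, 0, 0]]]' | python3 jog.py
python3 - <<'E'
from h import *
d=get_image("side");im=d["img"]
m=cv2.inRange(cv2.cvtColor(im,cv2.COLOR_RGB2HSV),(0,0,140),(180,60,255))
for n in("scene","side"):
    d=get_image(n);im=d["img"];R=np.array(d["R"])
    for z in (62,):
        c=R@[622.5,-120,z]+d["t"];u,v=d["fx"]*c[0]/c[2]+d["cx"],d["fy"]*c[1]/c[2]+d["cy"];print(n,u.round(1),v.round(1),im[int(v)-4:int(v)+6,int(u)].tolist())
E
```

```text
t: 16.43
ee_pos: [619.0, -157.8, 51.3]
orientation: [3.138, -0.14, 0.003]
ft_force: [-2.0, 0.2, 12.2]
width: 0.7
grasp_force: 6.1
scene 302.4 187.4 [[112, 116, 126], [132, 137, 141], [165, 169, 164], [188, 191, 183], [190, 193, 185], [185, 189, 181], [174, 178, 172], [127, 130, 127], [84, 86, 82], [83, 83, 82]]
side 325.8 200.6 [[36, 38, 39], [47, 50, 50], [61, 62, 64], [65, 66, 70], [65, 67, 70], [65, 67, 70], [65, 65, 69], [65, 67, 69], [65, 66, 69], [64, 65, 69]]
```

The tile is on its stop at 12 N (extra travel gives force but no motion), and the spacer's white top is where it should be. Handing in.

```bash
python3 -c "
from workcell import ctrl, get_image
print(ctrl.close_job())"
```

```text
the job is handed in; nothing more can be done
None
```

I pressed the red, yellow and green keys in order, stood the spacer in the wide gap and let go of it, and handed the job in at about 16 s with the amber tile held flush at about 12 N; the hand-in returned no verdict.

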